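Time and weigh the drips of a tea infuser

TASK

Press the scale's keys one at a time, fully down: green to wake it, then white to zero it, then yellow to start its timer. Then pick up the tea infuser by its orange knob, carry it over the drying rack and hold it upright, centred above the mug that stands on the scale, its bottom about one centimetre above the mug's rim, so that it drips in and the scale weighs only the drips: it must never touch the mug, and the mug, the rack and everything else stay undisturbed. Finish while still holding it there motionless: do not put it down or let go.

Things in the scene. Friction and masses are not known exactly. Their poses are not given: they have to be found in the camera images.
- key_green_top (a point): Centre of the top face of the green round key, 24 mm across, on the end of the scale nearest the robot; axis z up. The three keys stand in a row, 48 mm apart, in grey round housings 40 mm across; which colour is in which place varies.
- key_white_top (a point): Centre of the top face of the white round key, as the green one.
- key_yellow_top (a point): Centre of the top face of the yellow round key, as the green one.
- key_green (a joint): How far the green key is pressed: 0 up, 0.006 m fully down (counts as pressed beyond 0.004). Spring return, about 1.5 N to start, 5 N fully down.
- key_white (a joint): The same for the white key.
- key_yellow (a joint): The same for the yellow key.
- scale: Black flat kitchen scale, fixed, 240 (its x) by 150 (its y) by 20 mm high; origin at the centre of its underside. The keys lie 90 mm from the centre towards its -x end, their tops 42 mm above the table; a round steel pan lies 45 mm from the centre towards +x.
- mug_rim (a point): Centre of the mouth of the white mug that stands loose on the scale's pan: 80 mm across outside, 72 mm inside, 85 mm high, its rim 105 mm above the table, axis z up; a handle sticks out 37 mm to the mug's own +y, away from the keys. Mass about 0.3 kg.
- mug: The same white mug; origin at the centre of its underside.
- infuser_center (a point): Half-way up the axis of the tea infuser, axis z up its axis. The infuser is 108 mm high, round: steel basket 48 mm across from 0 to 52 mm above its bottom, steel lid 58 mm across from 52 to 58 mm, thin stem 10 mm across, then an upright orange cylindrical knob, 22 mm across, from 70 to 108 mm: grip this, its middle lies 35 mm above this point. About 0.12 kg. It stands loose, upright, in the saucer, its bottom 5 mm above the table.
- infuser_foot (a point): Centre of the infuser's bottom face, 54 mm below its centre; axis z up its axis.
- infuser: The tea infuser; origin at the centre of its bottom face.
- saucer: Blue saucer under the infuser, fixed, 120 mm across, 14 mm high; origin at the centre of its underside.
- rack: Fixed drying rack with plates standing on edge, between infuser and scale: 340 mm long (its x), 90 mm wide (its y); plates reach 148 mm above the table, wire sides 88 mm. Origin at the centre of its underside.
- soap: Bystander: green bottle with white cap, 60 mm across, 170 mm high; origin under its centre.
- caddy: Bystander: red can with a paper band, 72 mm across, 100 mm high; origin under its centre.
- bowl: Bystander: white bowl, 120 mm across, 50 mm high; origin under its centre.
- cup: Bystander: yellow cup, 72 mm across, 85 mm high; origin under its centre.
- spoon: Bystander: steel spoon lying on the table, along its own x.
- brush: Bystander: flat pastry brush with a wooden handle lying on the table, along its own x.
Not all that is in view belongs to the job. Of the things like the saucer, leave any that is red; of the rest the smaller one is meant.

How it is judged:
By the outcome, as a careful person would: the job done as asked, in the order asked, and still so for the second after the job is handed in, while the arm keeps its last pose, push and grip.
It also fails if it takes over 72 s, if anything falls off the work surface, if the arm or the gripper's body presses on something with over 40 N, if the wrist force passes 120 N, or if a joint passes its speed limit or range.

ROBOT

A 6-joint arm with a two-finger parallel gripper is mounted at the origin on the work surface. World frame = base frame: x ahead of the robot, y to its left, z up, the work surface at z = 0. Lengths are in m, angles in rad, forces in N, time in s.
With the tool pointing down it reaches from about 0.275 to 1 m from the base axis. Payload 8.4 kg.
Tool frame: the origin (TCP) lies on the centre line of the jaws, within the pads' length; the fingertips stand 17 mm ahead of it and the grasp point (between the pads) lies 2 mm behind it (bot.tcp_to_tips is the y of the fingertips in the tool frame, in m); y points along the fingers, z is the direction in which the jaws open and shut, and the axes are right-handed (so a half turn about y gives the same grasp; the last joint's range is limited). The gripper opens to 85 mm and grips with 20 to 120 N. Pads are 22 mm wide; open, the fingers measure 114 mm over their backs; the gripper's body (76 mm by 85 mm) begins 54 mm behind the grasp point. The pads swing forward as they close: fully open they stand 13 mm farther back than shut.
Start: joints at [-0.002, 0.353, 1.633, -0, 1.155, -0.002], TCP at [0.625, -0, 0.228] pointing down, gripper open.
Joint ranges: [-2.63, 2.63], [-0.92, 2.1], [0.06, 2.66], [-1.3, 4.44], [0, 2.69], [-3.02, 3.02]. Speed limits (rad/s): [2.22, 2.22, 2.79, 3.14, 3.14, 3.14].

INTERFACE

Orientations are given as a unit quaternion [x, y, z, w].
In Python, from workcell import bot, hand, kinematics, get_obs, vision, hand_in gives the robot as it stands. The module is installed in compiled form; this text tells all that it offers. Calls block until the motion is done:
- bot.reach(position, orientation): joint-space move of the TCP to a pose.
- bot.servo_line(position, ori=None, velocity=0.15): straight line of the TCP; ori=None keeps the orientation; velocity is the mean speed in m/s.
- bot.goto_joints(angles): joint-space move.
- hand.move_gripper(opening, strength=None): finger opening in m; strength is the grip in N (None keeps the last); returns when the fingers have stopped.
- bot.dwell(seconds).
- kinematics.solve_ik(position, orientation): joint angles nearest the present ones, or None.
- get_obs(): the state.
- vision.read_camera(name): name is "scene" or "side" or "wrist"; returns a dict with "frame" (480x640x3 uint8, red, green, blue), "intrinsics" (3x3 intrinsics, pixels), "dist" ([k1, k2, p1, p2, k3] as OpenCV has them; the pictures are not rectified), "view" (4x4, takes a point from world to camera coordinates). Camera axes: x right, y down, z forward; pixel columns grow to the right and rows downward; lengths in m; the calibration is good to about 2 mm. A picture is of the moment at which its call begins. There is no depth.
A pose or a line that the arm cannot do raises bot.IKError and nothing moves.
- hand_in(): hands the job in, once; it reports no verdict.
The state is a dict: "time_s": time; "joint_pos": joint angles; "joint_vel": joint speeds; "joint_efforts": joint torques, N m; "position": TCP position; "orientation": TCP orientation; "wrist_force": force on the tool from outside, world axes, zero at the start; "ft_torque": the same for the moment, N m; "gripper_width": finger opening in m.
Only numpy, scipy, OpenCV 4.12 (cv2) and the standard library are available. Lean on these libraries where they do the work, as an engineer would, in place of code of your own. Each camera call takes 0.05 s, during which the arm holds its last target.

## Working session

There is one attempt and no reset: what is moved stays moved. The work goes in short steps, each a Python script; the robot and the scene stay as the last script left them, time stands still between calls to the robot, and variables do not carry over. Pictures are saved under pics/ and viewed, and the job is handed in when it is done.

```bash
mkdir -p pics; ls; cat > h.py <<'E'
import numpy as np, cv2, json, pickle
from workcell import bot, hand, kinematics, get_obs, vision, hand_in
def snap(n,f):
    c=vision.read_camera(n); cv2.imwrite(f'pics/{f}.png',c['frame'][:,:,::-1]); pickle.dump(c,open(f'pics/{f}.pkl','wb')); return c
def load(f): return pickle.load(open(f'pics/{f}.pkl','rb'))
def ray(c,uv):
    uv=np.array(uv,float).reshape(-1,1,2); n=cv2.undistortPoints(uv,np.array(c['intrinsics']),np.array(c['dist'])).reshape(-1,2)
    V=np.array(c['view']);R=V[:3,:3];o=-R.T@V[:3,3]
    d=np.c_[n,np.ones(len(n))]@R; return o,d
def onz(c,uv,z):
    o,d=ray(c,uv); return o+d*((z-o[2])/d[:,2])[:,None]
def proj(c,P):
    V=np.array(c['view']); return cv2.projectPoints(np.array(P,float).reshape(-1,3),cv2.Rodrigues(V[:3,:3])[0],V[:3,3],np.array(c['intrinsics']),np.array(c['dist']))[0].reshape(-1,2)
E
python3 - <<'E'
from h import *
for n in ['scene','side','wrist']:
    c=snap(n,n+'0'); V=np.array(c['view']); print(n,-V[:3,:3].T@V[:3,3],V[2,:3])
o=get_obs();print(o['orientation'],o['position'],o['time_s'],o['gripper_width'],bot.tcp_to_tips)
E
```

```text
pics
scene [ 1.19088264 -0.68841211  1.12254038] [-0.48364693  0.48325458 -0.72976069]
side [ 0.33281065 -0.76133832  0.83263026] [ 0.16815955  0.70512239 -0.68885759]
wrist [0.62527064 0.07792967 0.37259446] [-0.00118556 -0.30194475 -0.95332469]
[-0.50025825  0.50026176 -0.49973284  0.49974688] [6.24647889e-01 1.11480518e-05 2.27639830e-01] 0.15 0.08566581743456388 0.017
```

View pics/scene0.png

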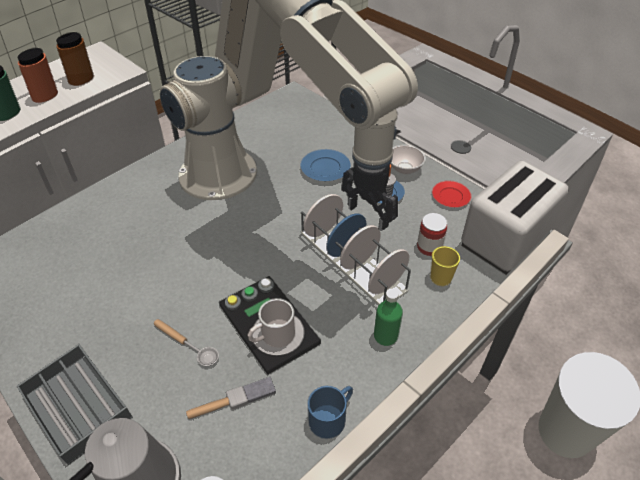

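View pics/side0.png

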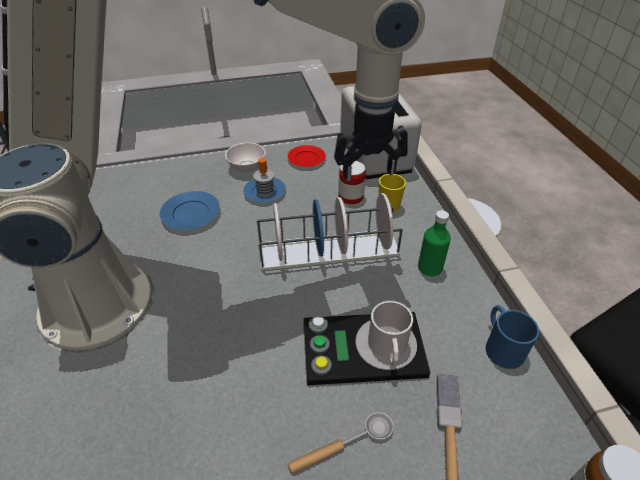

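View pics/wrist0.png

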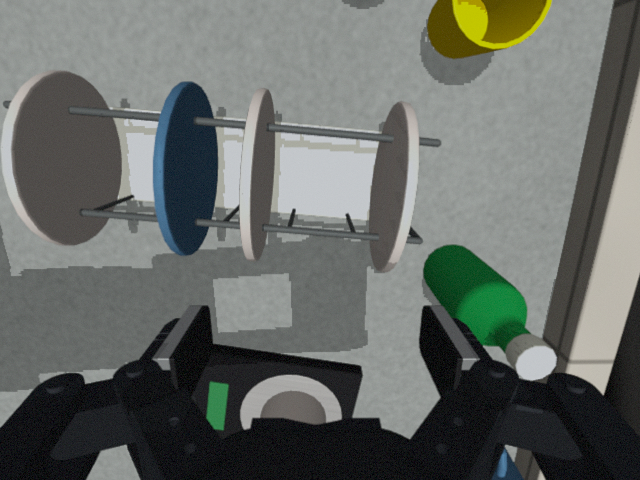

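The side picture shows three saucer-like things: a large blue plate (190,212), a small blue saucer (265,190) with the orange-knobbed infuser (263,165), and a red dish (306,157). The small blue one is meant, because red is ruled out and it is the smaller of the rest. The keys, from the far side, are white (319,323), green (320,342) and yellow (321,363). The white mug is at (391,325) on the scale. The blue mug (512,338) is not part of the job. I'll confirm this in enlarged crops.

```bash
python3 - <<'E'
from h import *
s=load('side0')['frame'][:,:,::-1]
a=cv2.resize(s[140:220,215:335],None,fx=5,fy=5,interpolation=cv2.INTER_CUBIC)
b=cv2.resize(s[295:390,295:435],None,fx=5,fy=5,interpolation=cv2.INTER_CUBIC)
cv2.imwrite('pics/ca.png',a);cv2.imwrite('pics/cb.png',b)
s=load('scene0')['frame'][:,:,::-1]
cv2.imwrite('pics/cc.png',cv2.resize(s[270:375,215:325],None,fx=5,fy=5,interpolation=cv2.INTER_CUBIC))
E
```

```text
(no output)
```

View pics/ca.png

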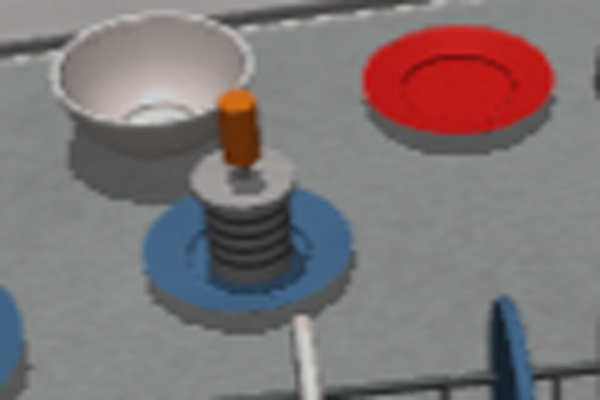

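View pics/cb.png

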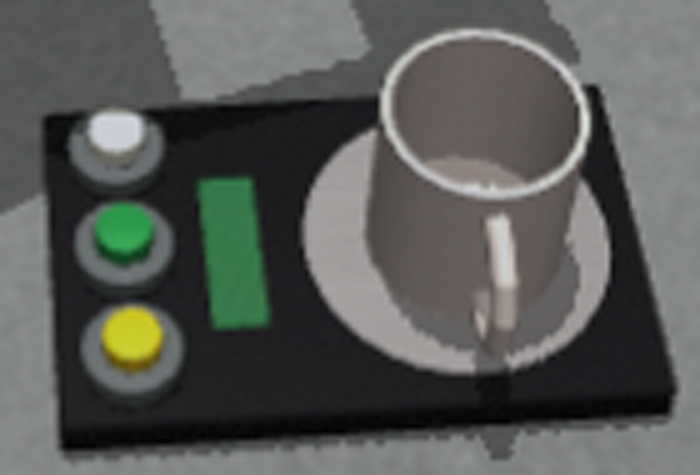

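View pics/cc.png

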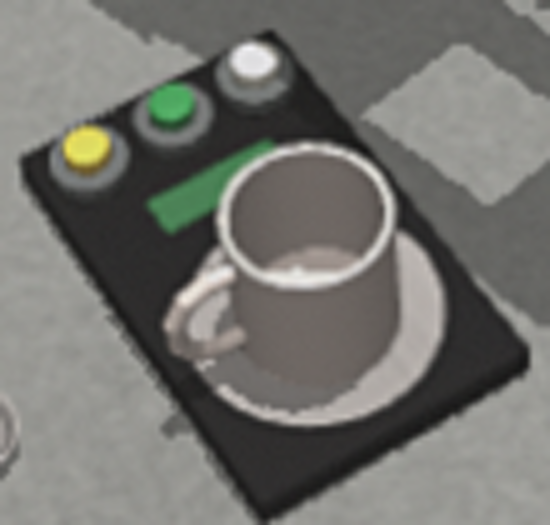

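```bash
python3 - <<'E'
from h import *
s=load('side0');c=load('scene0')
def U(p,o): return (np.array(p,float)+.5)/5-.5+o
S=np.array([295,295]);C=np.array([215,270]);A=np.array([215,140])
for n,a,b,z in [('white',(115,130),(253,61),.042),('green',(124,226),(172,103),.042),('yellow',(132,329),(86,146),.042),('rim',(485,113),(306,214),.105)]:
    pa=onz(s,U(a,S),z)[0];pb=onz(c,U(b,C),z)[0];print(n,pa.round(4),pb.round(4))
    if n=='green': g=(pa+pb)/2
print('knobtop',onz(s,U((237,100),A),.113)); print('lid c',onz(s,U((243,180),A),.063)); print('saucer rim',onz(s,U((248,247),A),.014))
# scale corners side, top z .02
for p in [(45,118),(597,88),(672,395),(65,435)]: print(onz(s,U(p,S),.02)[0].round(4))
for p in [(258,265),(401,258),(399,231),(259,220)]: print('rack',onz(s,p,0 if p[1]>240 else .088)[0].round(4))
print(onz(c,[(300,232),(377,298),(408,283)],0).round(3))
E
```

```text
white [ 0.4678 -0.1924  0.042 ] [ 0.4696 -0.1924  0.042 ]
green [ 0.4604 -0.2386  0.042 ] [ 0.4619 -0.2387  0.042 ]
yellow [ 0.4524 -0.2847  0.042 ] [ 0.4532 -0.2862  0.042 ]
rim [ 0.5955 -0.263   0.105 ] [ 0.5962 -0.2614  0.105 ]
knobtop [[0.43350065 0.30433421 0.113     ]]
lid c [[0.43224181 0.30094324 0.063     ]]
saucer rim [[0.4317426  0.30474568 0.014     ]]
[ 0.4442 -0.1636  0.02  ]
[ 0.6774 -0.2036  0.02  ]
[ 0.6506 -0.3487  0.02  ]
[ 0.4202 -0.3103  0.02  ]
rack [0.3735 0.031  0.    ]
rack [ 0.7168 -0.0273  0.    ]
rack [ 0.7027 -0.0218  0.088 ]
rack [0.3925 0.0922 0.088 ]
[[ 0.372  0.014  0.   ]
 [ 0.681 -0.003  0.   ]
 [ 0.706  0.091  0.   ]]
```

All measurements agree between the two cameras to within 2 mm. Key spacing comes out at 47 mm and the rim-to-key distance fits the given sizes. Next: close the gripper, approach and press green.

```bash
cat >> h.py <<'E'
from scipy.spatial.transform import Rotation as Ro
def down(yaw):  # jaw (tool z) along world direction at angle yaw, tool y down
    z=np.array([np.cos(yaw),np.sin(yaw),0]);y=np.array([0,0,-1.]);x=np.cross(y,z)
    return Ro.from_matrix(np.c_[x,y,z]).as_quat()
K=dict(white=(.4686,-.1924),green=(.461,-.2387),yellow=(.4528,-.2855))
E
python3 - <<'E'
from h import *
o=get_obs();R=Ro.from_quat(o['orientation']).as_matrix();print(R.round(2))
hand.move_gripper(0.0,40)
print(bot.tcp_to_tips,get_obs()['gripper_width'])
q=down(np.pi-.165 if R[0,2]<0 else -.165)
j=kinematics.solve_ik([*K['green'],.2],q);print(j)
bot.reach([*K['green'],.2],q)
bot.servo_line([*K['green'],.075],velocity=.12)
o=get_obs();print(o['position'],o['wrist_force'],o['time_s'])
snap('side','s1');snap('wrist','w1')
E
```

```text
[[ 0. -0.  1.]
 [-1.  0.  0.]
 [-0. -1. -0.]]
0.017 0.00011629164897828146
[-4.80665513e-01  2.19928522e-01  1.88656616e+00 -4.44089210e-16
  1.03509797e+00 -3.15665513e-01]
[ 0.46149855 -0.238897    0.07559294] [-0.08709247 -0.44396669  0.22856523] 3.225
```

```bash
python3 - <<'E'
from h import *
s=load('s1')['frame'][:,:,::-1];cv2.imwrite('pics/s1c.png',cv2.resize(s[260:400,250:440],None,fx=4,fy=4))
E
```

```text
(no output)
```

View pics/s1c.png

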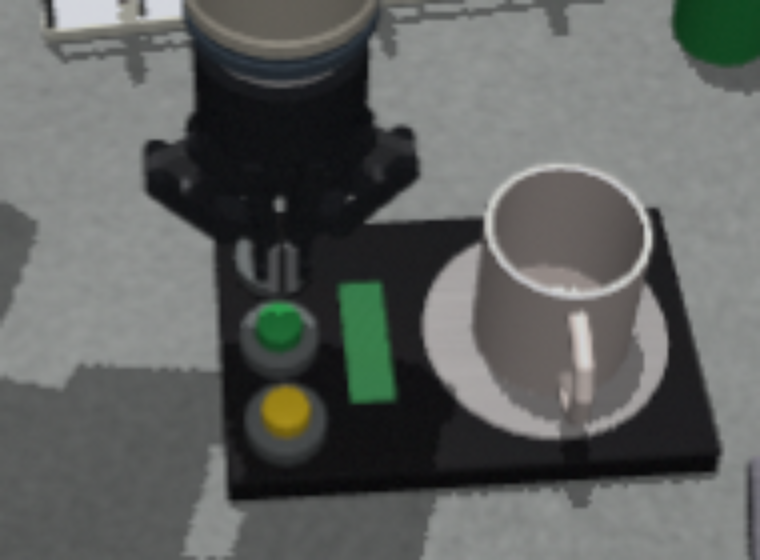

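View pics/w1.png

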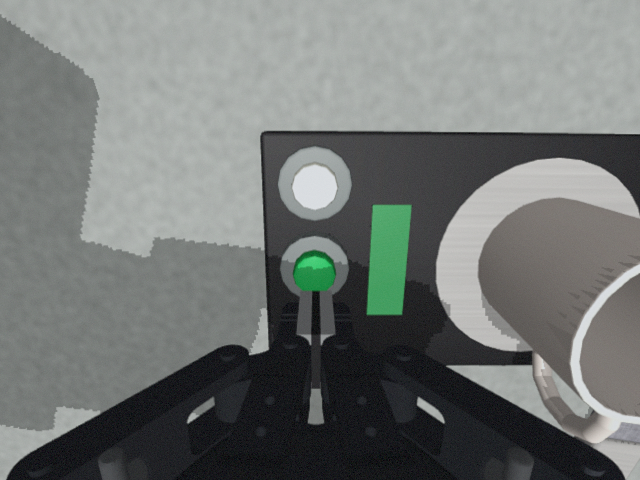

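The wrist view shows the finger tips at about (316,300), lined up in x with the green key (314,270) and just above it. The side view shows the same, so I'll press green with force feedback.

```bash
cat >> h.py <<'E'
def press(k,v=.03):
    f0=get_obs()['wrist_force'][2]
    bot.servo_line([*K[k],.063],velocity=.08)
    best=0
    for z in np.arange(.059,.0455,-.0015):
        bot.servo_line([*K[k],z],velocity=v)
        o=get_obs();f=o['wrist_force'][2]-f0
        print(k,round(z,4),round(o['position'][2],4),round(f,2))
        if f>9: break
    bot.dwell(.2);print(get_obs()['wrist_force'][2]-f0)
E
python3 - <<'E'
from h import *
press('green'); snap('side','s2');snap('wrist','w2');print(get_obs()['time_s'])
E
```

```text
green 0.059 0.0589 0.27
green 0.0575 0.0575 0.55
green 0.056 0.0559 0.97
green 0.0545 0.0544 1.04
green 0.053 0.0529 0.82
green 0.0515 0.0514 0.26
green 0.05 0.0499 0.71
green 0.0485 0.0484 1.1
green 0.047 0.0469 1.04
-0.44810807172514533
6.2083
```

```bash
python3 - <<'E'
from h import *
s=load('s2')['frame'][:,:,::-1];cv2.imwrite('pics/s2c.png',cv2.resize(s[260:400,250:440],None,fx=4,fy=4))
E
```

```text
(no output)
```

View pics/s2c.png

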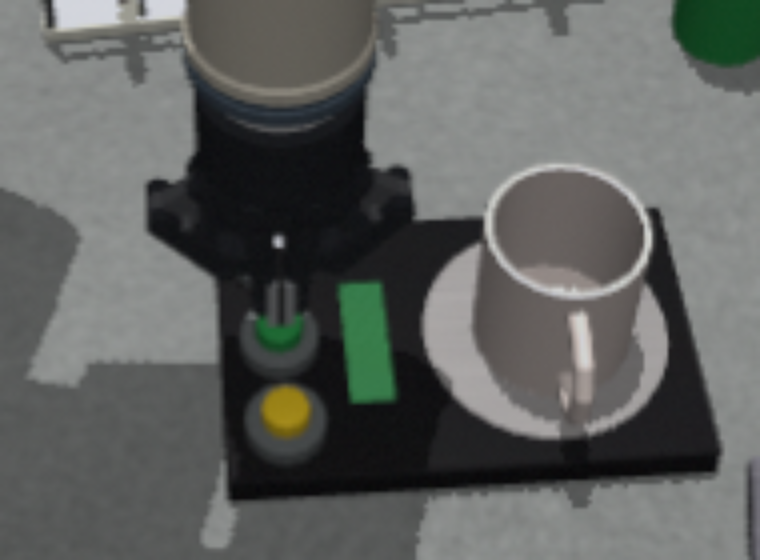

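View pics/w2.png

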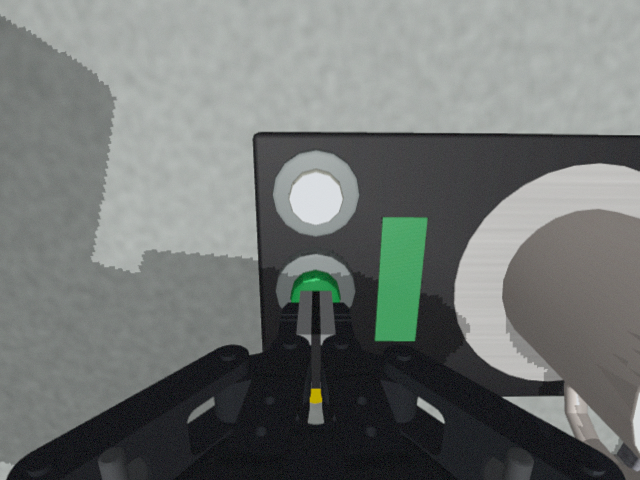

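Tips look to be right at the key top with no clear force yet, so the closed tips seem shorter than 17 mm. I'll keep going down in small steps, averaging the force.

```bash
cat >> h.py <<'E'
def fz(n=6):
    r=[]
    for _ in range(n): bot.dwell(.02); r.append(get_obs()['wrist_force'][2])
    return np.mean(r)
E
python3 - <<'E'
from h import *
for z in np.arange(.046,.030,-.001):
    bot.servo_line([*K['green'],z],velocity=.03)
    f=fz();print(round(z,4),get_obs()['position'].round(4) if hasattr(get_obs()['position'],'round') else get_obs()['position'],round(f,2))
    if f>5.8: break
print(get_obs()['time_s']);snap('side','s3');snap('wrist','w3')
E
```

```text
0.046 [ 0.461  -0.2387  0.046 ] -0.42
0.045 [ 0.461  -0.2387  0.045 ] 0.28
0.044 [ 0.461  -0.2387  0.044 ] -0.01
0.043 [ 0.461  -0.2387  0.043 ] -0.09
0.042 [ 0.461  -0.2387  0.042 ] 0.1
0.041 [ 0.461  -0.2387  0.041 ] -0.24
0.04 [ 0.461  -0.2387  0.04  ] -0.09
0.039 [ 0.4611 -0.2387  0.039 ] 0.17
0.038 [ 0.461  -0.2388  0.038 ] 1.52
0.037 [ 0.461  -0.2387  0.037 ] 2.28
0.036 [ 0.461  -0.2387  0.036 ] 3.08
0.035 [ 0.461  -0.2387  0.035 ] 3.85
0.034 [ 0.461  -0.2387  0.034 ] 4.6
0.033 [ 0.4611 -0.2387  0.033 ] 4.55
0.032 [ 0.4611 -0.2387  0.0328] 16.22
11.4583
```

Green is fully down: contact at TCP 0.0384, spring forces 1.5 to 4.6 N, then a hard stop at 0.0328 with 16 N. So the closed tips stand about 4 mm ahead of the TCP rather than 17 mm. I'll check where the tips are, open against closed, in the pictures.

```bash
python3 - <<'E'
from h import *
c=load('w1')
for d in (0,.004,.01,.017): print(d,proj(c,[[.4615,-.2389+.007,.0756-d],[.4615,-.2389-.007,.0756-d]]).round(0).tolist())
c=load('wrist0')
for d in (-.013,-.006,.0,.004,.017): print('open',d,proj(c,[[.6246-.043,.007,.2276-d],[.6246+.043,.007,.2276-d],[.6246+.043,.011,.2276-d]]).round(0).tolist())
c=load('s3')
for d in (0,.004,.01,.017): print('s3',d,proj(c,[[.461,-.2387-.007,.0328-d]]).round(1).tolist())
print(proj(load('side0'),[[.6246+.043,-.007,.2276-d] for d in(-.013,0,.004,.017)]).round(0).tolist())
s=c['frame'][:,:,::-1];cv2.imwrite('pics/s3c.png',cv2.resize(s[300:360,280:360],None,fx=8,fy=8))
s=load('side0')['frame'][:,:,::-1];cv2.imwrite('pics/s0c.png',cv2.resize(s[100:200,310:430],None,fx=6,fy=6))
E
```

```text
0 [[312.0, 294.0], [317.0, 321.0]]
0.004 [[312.0, 290.0], [317.0, 317.0]]
0.01 [[312.0, 284.0], [317.0, 310.0]]
0.017 [[312.0, 278.0], [317.0, 304.0]]
open -0.013 [[209.0, 307.0], [419.0, 308.0], [420.0, 299.0]]
open -0.006 [[214.0, 300.0], [415.0, 300.0], [415.0, 291.0]]
open 0.0 [[218.0, 293.0], [411.0, 294.0], [412.0, 285.0]]
open 0.004 [[220.0, 290.0], [409.0, 290.0], [410.0, 282.0]]
open 0.017 [[227.0, 278.0], [402.0, 278.0], [403.0, 271.0]]
s3 0 [[320.5, 345.3]]
s3 0.004 [[320.5, 346.5]]
s3 0.01 [[320.5, 348.2]]
s3 0.017 [[320.5, 350.1]]
[[389.0, 176.0], [389.0, 181.0], [388.0, 182.0], [388.0, 187.0]]
```

View pics/s3c.png

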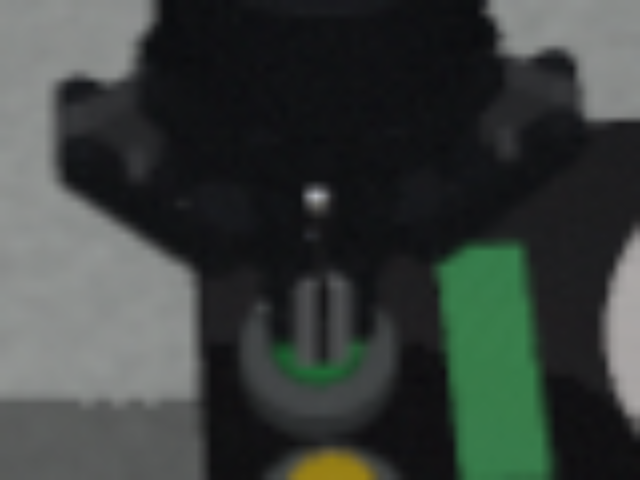

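View pics/s0c.png

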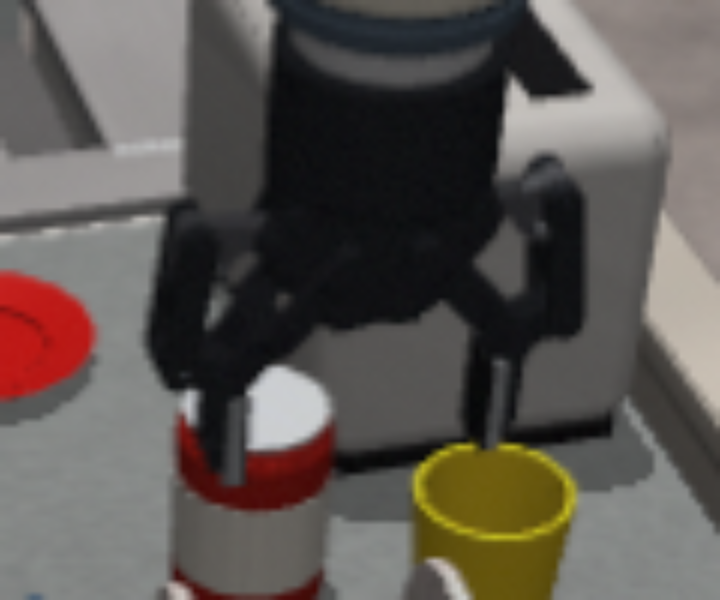

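The pictures agree: tips are about 4 mm ahead of the TCP when closed and about 10 to 13 mm behind it when open. I'll use these measured values and now press white, then yellow.

```bash
cat >> h.py <<'E'
def press2(k):
    bot.servo_line([*K[k],.060],velocity=.15)
    bot.servo_line([*K[k],.043],velocity=.06)
    print(k,'pre',round(fz(),2))
    for z in (.0375,.0355,.034,.0331,.0327,.0323):
        bot.servo_line([*K[k],z],velocity=.02); f=fz(4)
        print(k,z,round(get_obs()['position'][2],4),round(f,2))
        if f>8: break
    bot.servo_line([*K[k],.060],velocity=.06);print('after',round(fz(),2))
E
python3 - <<'E'
from h import *
bot.servo_line([*K['green'],.060],velocity=.06);print('up',fz())
press2('white');press2('yellow')
bot.servo_line([*K['yellow'],.12],velocity=.15)
print(get_obs()['time_s']);snap('side','s4');snap('wrist','w4')
E
```

```text
up 0.22242210565094558
white pre 0.36
white 0.0375 0.0377 2.38
white 0.0355 0.0356 3.17
white 0.034 0.0341 4.35
white 0.0331 0.0332 4.49
white 0.0327 0.0329 7.31
white 0.0323 0.0328 12.0
after 0.47
yellow pre 0.4
yellow 0.0375 0.0377 2.31
yellow 0.0355 0.0357 3.24
yellow 0.034 0.0341 4.54
yellow 0.0331 0.0332 4.69
yellow 0.0327 0.0329 6.98
yellow 0.0323 0.0329 11.63
after -0.05
20.7083
```

View pics/s4.png

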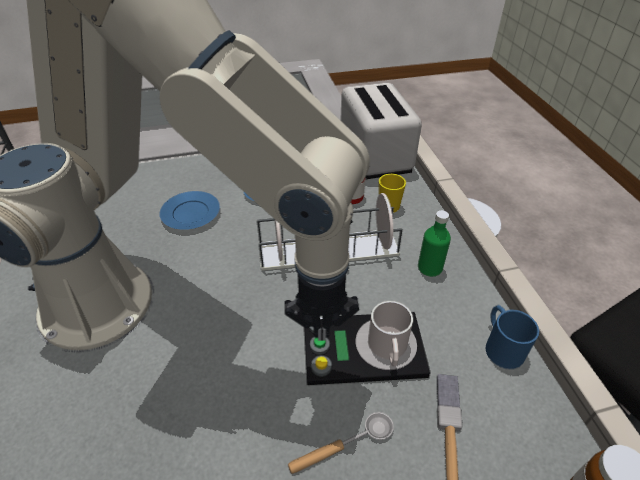

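All three keys were pressed in order and each sprang back; the mug is still at (391,325). Next I move above the infuser and refine its position with the wrist camera.

```bash
python3 - <<'E'
from h import *
s=load('side0');print('bowl',onz(s,(246,155),.05))
bot.servo_line([*K['yellow'],.26],velocity=.25)
bot.reach([.4325,.3035,.22],down(0))
hand.move_gripper(.05,30)
print(get_obs()['time_s'],get_obs()['gripper_width'],get_obs()['position']);snap('wrist','w5');snap('side','s5');snap('scene','c5')
E
```

```text
bowl [[0.39993837 0.43253369 0.05      ]]
24.1667 0.04978297134732687 [0.4325533  0.30343428 0.2200203 ]
```

View pics/w5.png

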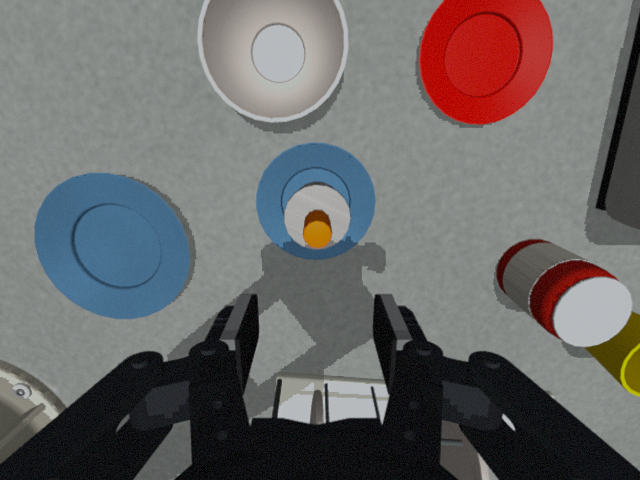

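View pics/s5.png

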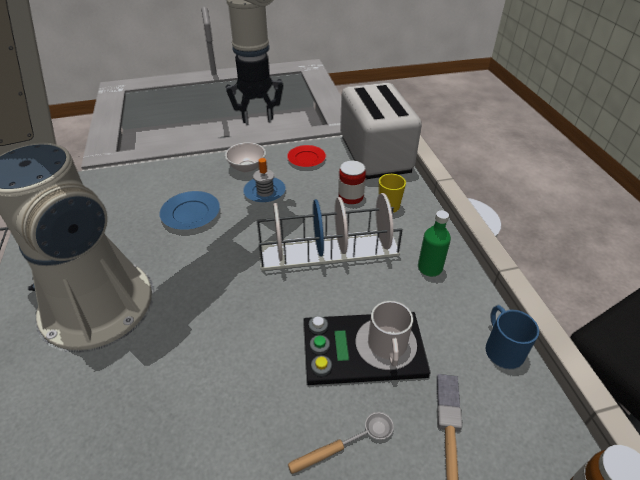

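View pics/c5.png

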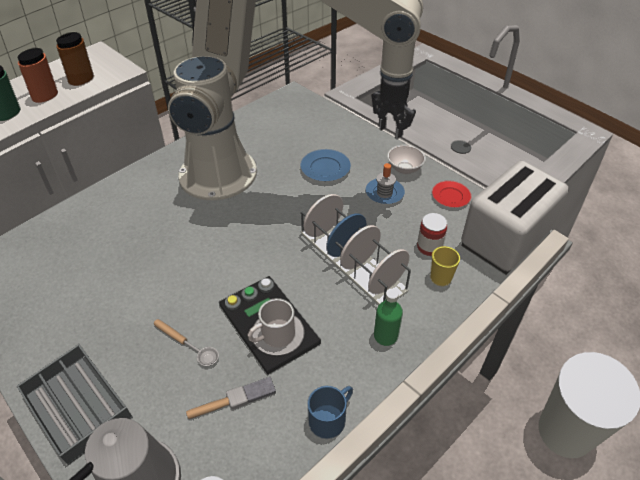

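The wrist view shows the infuser upright with its knob top at (318,235), in the small blue saucer (316,202). The large blue plate (115,245) and the red dish (487,55) are set aside. I'll compute the refined position and the tip depth.

```bash
python3 - <<'E'
from h import *
c=load('w5')
print(onz(c,(318,235),.113),onz(c,(317,215),.063),onz(c,(316,201.5),.014))
s=load('c5');print(onz(s,(387,167.5),.113),onz(s,(384.5,191),.014))
cv2.imwrite('pics/c5c.png',cv2.resize(s['frame'][150:210,350:420,::-1],None,fx=8,fy=8,interpolation=cv2.INTER_CUBIC))
o=get_obs()['position']
for d in (-.013,-.008,-.004,0,.004): print(d,proj(c,[[o[0]+x,o[1]+.007,o[2]-d] for x in(-.0249,.0249)]).round(0).tolist())
E
```

```text
[[0.4349417  0.30524064 0.113     ]] [[0.43441116 0.30813037 0.063     ]] [[0.43361988 0.30996494 0.014     ]]
[[0.43942747 0.29781597 0.113     ]] [[0.43395875 0.3047765  0.014     ]]
-0.013 [[253.0, 307.0], [375.0, 307.0]]
-0.008 [[255.0, 302.0], [373.0, 302.0]]
-0.004 [[257.0, 297.0], [372.0, 297.0]]
0 [[258.0, 293.0], [370.0, 293.0]]
0.004 [[259.0, 289.0], [369.0, 289.0]]
```

View pics/c5c.png

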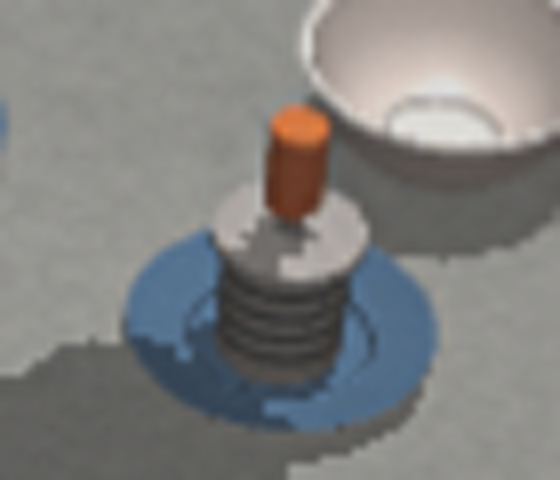

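```bash
python3 - <<'E'
from h import *
s=load('c5');k=lambda x,y:((x+.5)/8-.5+350,(y+.5)/8-.5+150)
print(onz(s,k(301,127),.113),onz(s,k(290,232),.063),onz(s,k(281,328),.014))
E
```

```text
[[0.43362247 0.30530807 0.113     ]] [[0.43364807 0.30523117 0.063     ]] [[0.43304345 0.3066796  0.014     ]]
```

```bash
python3 - <<'E'
from h import *
bot.servo_line([.434,.305,.15],velocity=.15)
bot.servo_line([.434,.305,.077],velocity=.08)
print(get_obs()['wrist_force']);snap('wrist','w6a')
hand.move_gripper(0.0,40)
o=get_obs();print(o['gripper_width'],o['wrist_force'],o['time_s']);snap('wrist','w6');snap('side','s6')
E
```

```text
[ 1.43519581 -0.60417899  0.30930568]
0.02101459679442446 [-1.47828218  0.47023588  6.31754089] 26.4083
```

View pics/w6.png

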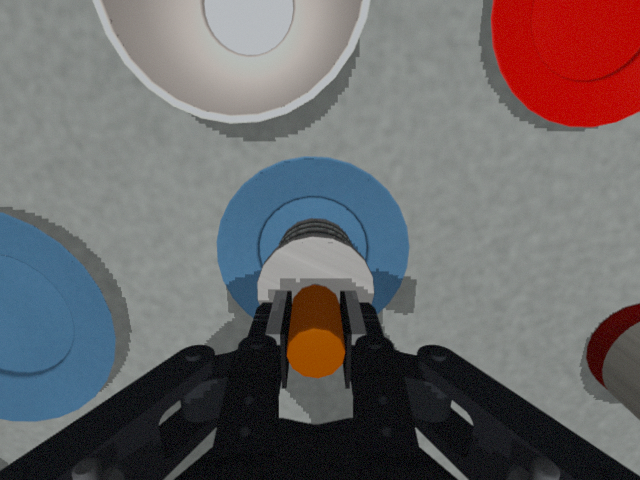

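The knob (316,345) sits centred between the pads at 21 mm width, and the infuser is upright. Now I lift it and look.

```bash
python3 - <<'E'
from h import *
bot.servo_line([.434,.305,.10],velocity=.06)
bot.servo_line([.434,.305,.29],velocity=.2)
bot.dwell(.2)
o=get_obs();print(o['gripper_width'],o['wrist_force'],o['time_s'],o['position']);snap('wrist','w7');snap('side','s7');c=snap('scene','c7')
for n,f in (('side','s7'),('scene','c7')):
    c=load(f);u=proj(c,[[.434,.305,.2]])[0].astype(int);print(u)
    x,y=max(0,u[0]-45),max(0,u[1]-50);print(x,y)
    cv2.imwrite(f'pics/{f}c.png',cv2.resize(c['frame'][y:y+100,x:x+90,::-1],None,fx=6,fy=6,interpolation=cv2.INTER_CUBIC))
E
```

```text
0.02120926983745407 [ 0.15249816 -0.45218693 -1.1346344 ] 28.3417 [0.43360192 0.30472455 0.28889339]
[259 130]
214 80
[389 141]
344 91
```

View pics/s7c.png

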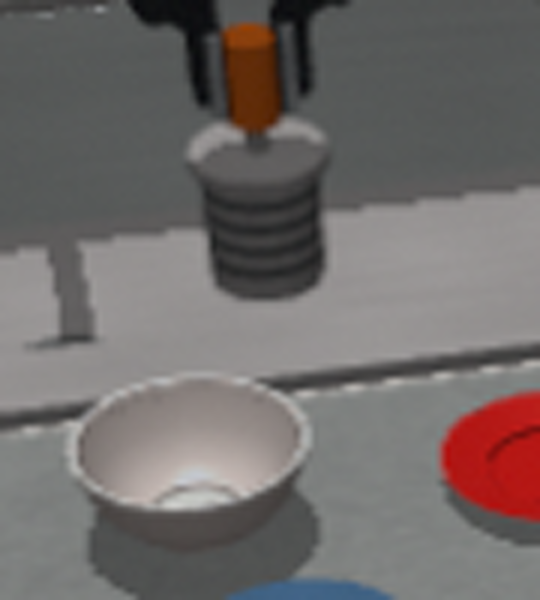

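View pics/c7c.png

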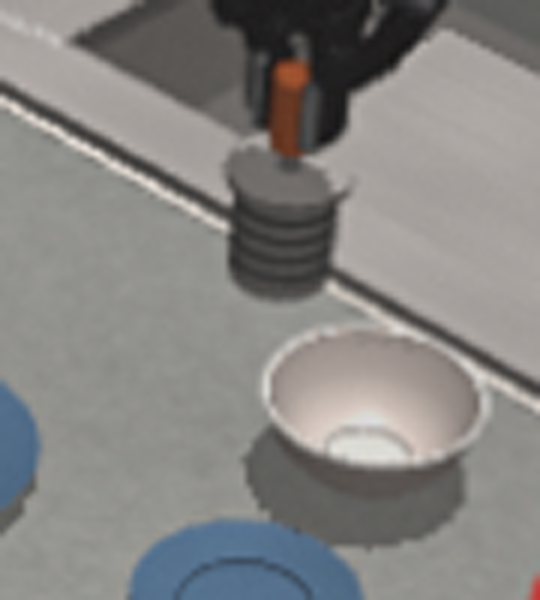

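The infuser is upright in the jaws, with no visible tilt in either view, and the saucer was left in place. By grasp geometry its foot is 72 mm below the TCP. I'll carry it over the rack with the foot at 0.218 m and stop above the mug.

```bash
python3 - <<'E'
from h import *
bot.servo_line([.596,-.262,.29],velocity=.2)
bot.servo_line([.596,-.262,.212],velocity=.08)
bot.dwell(.3)
o=get_obs();print(o['gripper_width'],o['wrist_force'],o['time_s'],o['position'])
for n,f in (('side','s8'),('scene','c8'),('wrist','w8')):
    c=snap(n,f)
    u=proj(c,[[.596,-.262,.12]])[0].astype(int)
    x,y=u[0]-55,u[1]-50;print(f,x,y)
    if n!='wrist':cv2.imwrite(f'pics/{f}c.png',cv2.resize(c['frame'][y:y+100,x:x+110,::-1],None,fx=6,fy=6,interpolation=cv2.INTER_CUBIC))
E
```

```text
0.02073201483634066 [-0.61564638  0.01834345 -1.00250137] 33.0167 [ 0.59609621 -0.26202666  0.21232603]
s8 337 261
c8 220 258
w8 259 193
```

View pics/s8c.png

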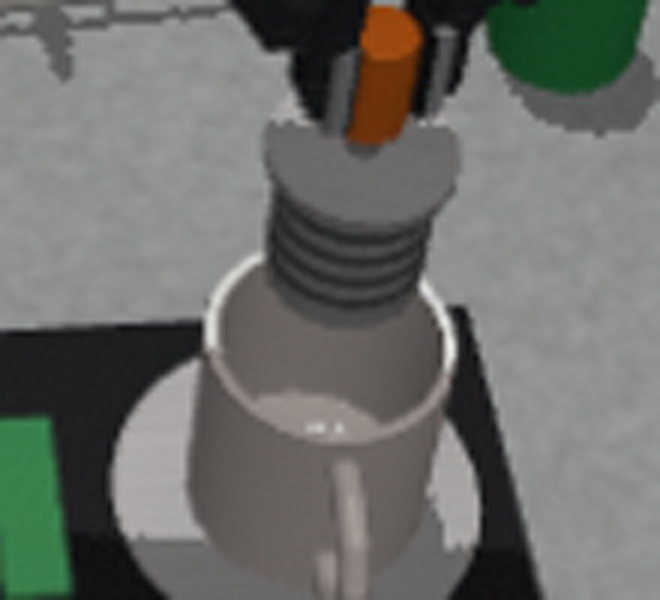

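View pics/c8c.png

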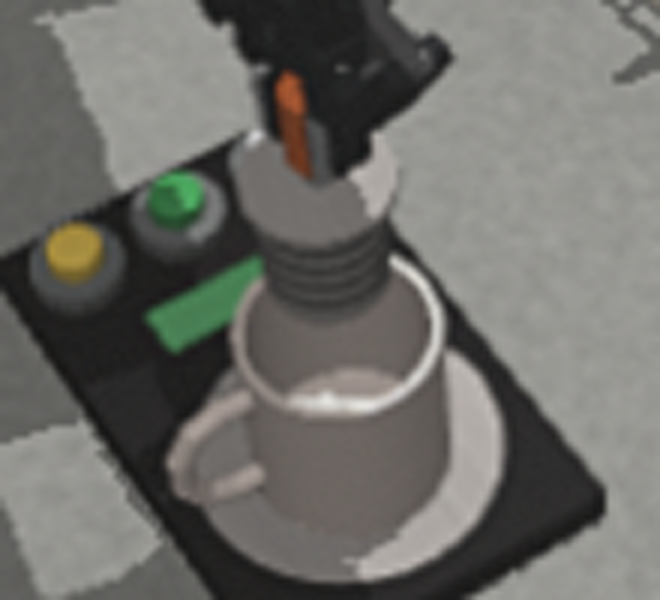

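View pics/w8.png

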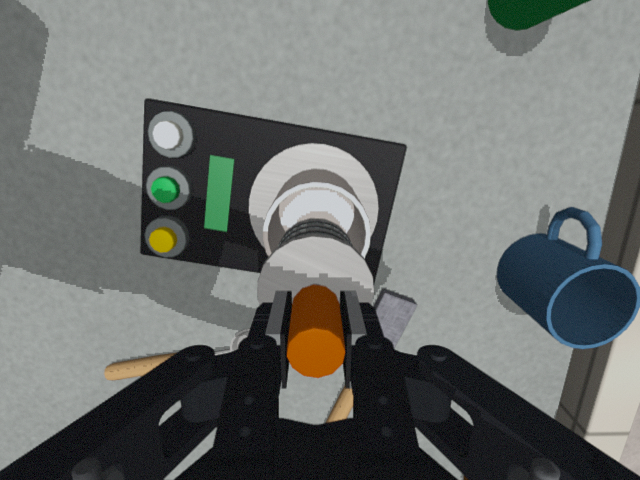

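Both views show the infuser above the mouth of the white mug. I'll overlay the expected infuser and rim outlines to check height, centring and tilt.

```bash
cat >> h.py <<'E'
def overlay(f,x,y,xy,foot,rim=(.596,-.262),k=6,w=110,h=100):
    c=load(f);im=cv2.resize(c['frame'][y:y+h,x:x+w,::-1],None,fx=k,fy=k,interpolation=cv2.INTER_CUBIC)
    t=np.linspace(0,2*np.pi,60)
    for (px,py),z,r,col in [(xy,foot,.024,(0,0,255)),(xy,foot+.055,.029,(0,255,0)),(xy,foot+.108,.011,(255,0,0)),(rim,.105,.04,(255,0,255))]:
        P=proj(c,np.c_[px+r*np.cos(t),py+r*np.sin(t),0*t+z]);P=((P-[x,y]+.5)*k-.5)
        cv2.polylines(im,[P.round().astype(np.int32)],True,col,1)
    cv2.imwrite(f'pics/{f}o.png',im)
E
python3 - <<'E'
from h import *
overlay('s8',337,261-20,(.596,-.262),.1405,w=100)
overlay('c8',220,258-15,(.596,-.262),.1405,w=100)
E
```

```text
(no output)
```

View pics/s8o.png

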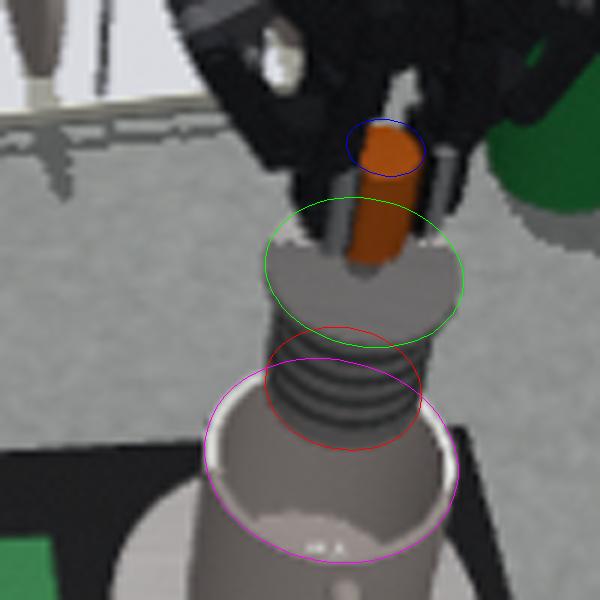

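View pics/c8o.png

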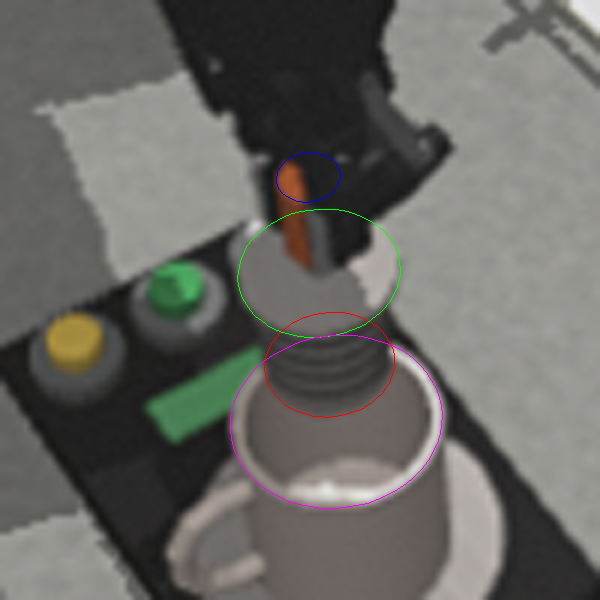

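The overlay fits. The rim matches in both views, and the basket's bottom is within about 1 px of where it was predicted (foot 0.140 m, centred, upright). I'll lower it 25 mm.

```bash
python3 - <<'E'
from h import *
bot.servo_line([.596,-.262,.187],velocity=.03)
bot.dwell(.4)
o=get_obs();print(o['gripper_width'],o['wrist_force'],o['time_s'],o['position'],np.abs(o['joint_vel']).max())
snap('side','s9');snap('scene','c9')
f=o['position'][2]-.0717
overlay('s9',337,241,(.596,-.262),f,w=100);overlay('c9',220,243,(.596,-.262),f,w=100)
E
```

```text
0.020970310515081268 [ 0.7821107   0.16383262 -1.17020302] 34.55 [ 0.5960234  -0.26200558  0.18709578] 0.0015939911588856417
```

View pics/s9o.png

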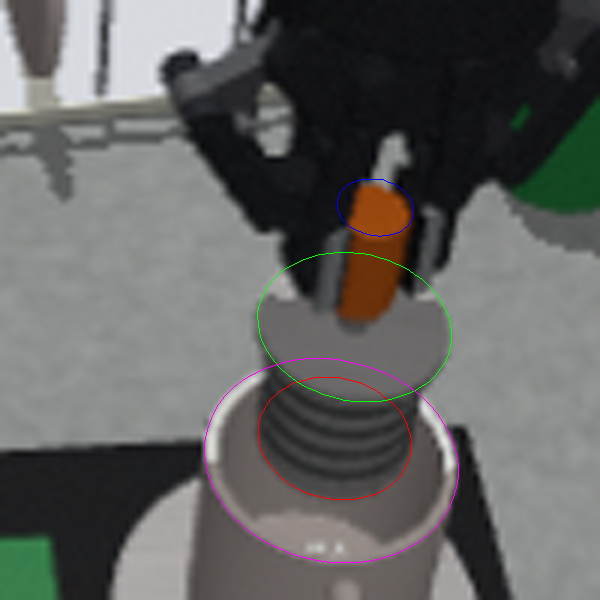

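View pics/c9o.png

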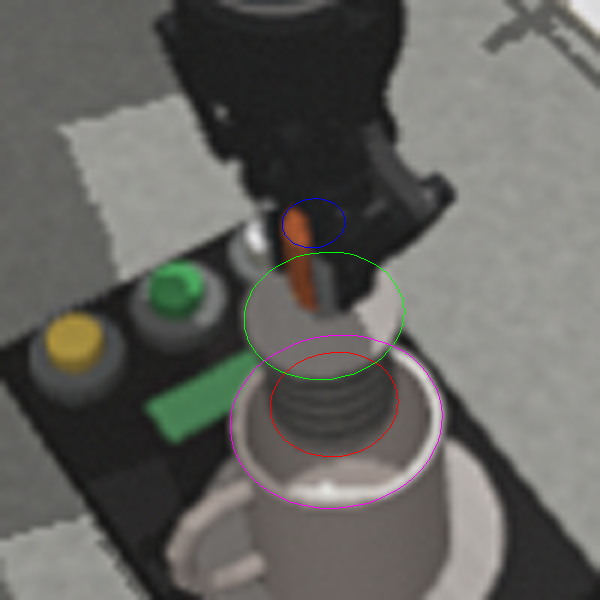

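View pics/s9.png

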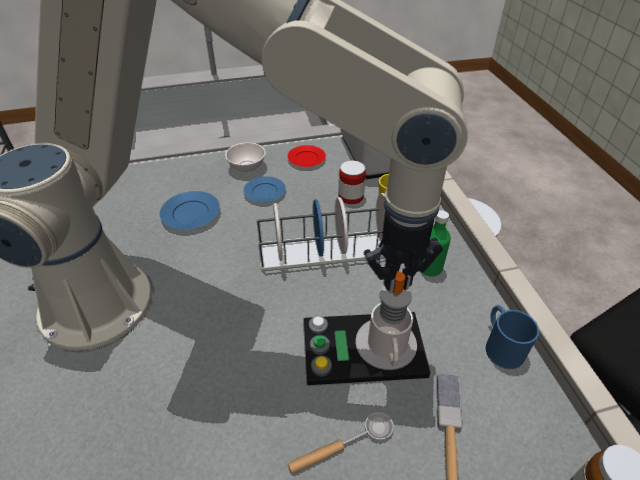

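Centring looks good. The basket's bottom edge is dim, so I'll enlarge it with contrast to pin the height.

```bash
python3 - <<'E'
from h import *
out=[]
for f,x,y in (('s9',375,295),('c9',257,295)):
    c=load(f);im=c['frame'][y:y+35,x:x+40,::-1].astype(float);im=np.clip((im-30)*2.2,0,255).astype(np.uint8)
    k=10;a=cv2.resize(im,None,fx=k,fy=k,interpolation=cv2.INTER_CUBIC);t=np.linspace(0,2*np.pi,80)
    for z,col in ((.112,(0,255,0)),(.1154,(0,0,255)),(.119,(255,0,0))):
        P=proj(c,np.c_[.596+.024*np.cos(t),-.262+.024*np.sin(t),0*t+z]);P=((P-[x,y]+.5)*k-.5);P=P[P[:,1]>np.mean(P[:,1])+10]
        P=P[np.argsort(P[:,0])];cv2.polylines(a,[P.round().astype(np.int32)],False,col,1)
    out.append(a)
cv2.imwrite('pics/z9.png',np.hstack(out))
E
```

View pics/z9.png

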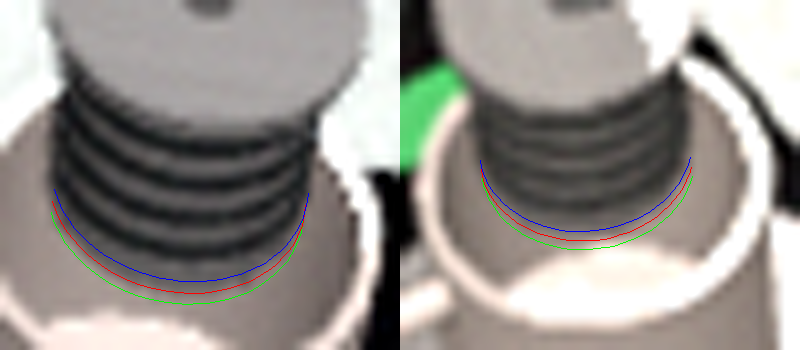

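The bottom edge lies on or just above the red (0.1154 m) curve in both views, so it is about 10 to 11 mm above the rim and centred to about 1 mm. Handing in.

```bash
python3 - <<'E'
from h import *
o=get_obs();print(o['time_s'],o['position'],o['gripper_width'],o['wrist_force']); hand_in()
E
```

```text
34.65 [ 0.595989   -0.26198364  0.18700833] 0.02082043657207799 [-0.41777728 -0.40691407 -1.50860142]
the job is handed in; nothing more can be done
```

I pressed green, white and yellow in that order. Then I lifted the infuser by its orange knob, carried it over the rack and handed in at 34.7 s while still holding it over the white mug.

**Keys:** each key went to its hard stop, about 6 mm down (12–16 N at the stop). The wrist force returned to zero after each release.

**Final position:** the overlay in two camera views put the infuser's bottom at about 0.115–0.117 m, which is 10–12 mm above the rim. It is upright and centred to about 1–2 mm. The arm was still, the grip was 21 mm wide, and the mug, rack and other things looked unmoved.

**Disagreements:**
- **Tip length:** the closed fingertips stood about 4 mm ahead of the TCP, not the stated 17 mm. I used the measured value for the keys and the grasp.
- **Bottom edge:** the basket's bottom edge was dim in the pictures, so its height is uncertain by 1–2 mm.
- **Knob outline:** the top of the knob, partly hidden by the fingers, sat a pixel or so off its predicted outline. I could not rule out a very slight tilt.

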